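Stir fresh polishing balls through the tub

TASK

Take the wooden stirrer out of its wooden block and, with its end near the floor of the tub, gently stir the blue and white balls in wide circles, at least three full turns and on until at least two of each colour lie on each side of the red line. Keep all balls in the tub, touch them only with the stirrer, and leave the jar, tape measure and masking tape alone. Then stand the stirrer fully down in its block again and let go.

Things in the scene. Friction and masses are not known exactly. Their poses are not given: they have to be found in the camera images.
- tub: Round dark steel tub, open at the top, fixed to the bench on a thin rubber mat, turned to any angle. Outside radius 80 mm at the foot, 85 mm at the rim, wall 4 mm, rim 45 mm above the bench. Origin at the centre of its underside (bench height), z up. A red line across its floor, with a red tab on the rim at each end, runs along its y axis; all blue balls start at x > 0, all white at x < 0.
- tub_floor (a point): Centre of the tub's flat inner floor (radius 76 mm), 7 mm above the bench, axes as the tub. Circles of 35 to 52 mm radius about it sweep the stirrer through the balls; those already pushed out to the wall are reached only by 45 to 52 mm, which drives them along it; a circle under 30 mm is not wide.
- stand: Square dark wooden block 80 x 80 x 60 mm, fixed to the bench, with one upright round blind hole, 22 mm wide and 45 mm deep, in the middle of its top (60 mm above the bench, 3 mm chamfer). It stands 0.17 m or more from the tub's centre, to the left or right of the tub. Origin at the centre of its underside, z up.
- hole_bottom (a point): Centre of the bottom of the block's hole, 15 mm above the bench.
- stirrer_grip (a point): Middle of the handle of the beech stirrer, 115 mm long: round shaft 14 mm thick for the lower 65 mm, above it a square handle 20 x 20 mm with a green band at its foot; the handle's flat sides face along x and y. This point lies 90 mm above its lower end, 25 mm below its top. About 60 g. It starts upright in the block's hole, standing on its bottom. z points up the stick.
- stirrer_tip (a point): Centre of the stirrer's lower end. To stir, keep it within 20 mm above the tub's inner floor. Gripped square on the handle's flat sides with some 50 N it holds nearly straight while stirring, but balls that jam against the wall can tilt it in the grip; narrower circles (35 to 40 mm) jam less.
- jar: Lidded glass jar, 68 mm wide, 84 mm high, loose bystander to the right. Origin at the centre of its underside.
- tape_measure: Yellow and black tape measure, 35 x 91 x 64 mm, loose bystander beyond the work. Origin at the centre of its underside.
- masking_tape: Roll of masking tape lying flat, 93 mm wide, 25 mm high, loose bystander at the far left. Origin at the centre of its underside.
- blue1_center (a point): Centre of a loose blue polishing ball, 30 mm across, 20 g, five of each colour, in one layer on the tub's floor. Smooth; the stirrer pushes it aside easily and it soon stops rolling.
- blue2_center (a point): Centre of a loose blue polishing ball, 30 mm across, 20 g, five of each colour, in one layer on the tub's floor. Smooth; the stirrer pushes it aside easily and it soon stops rolling.
- blue3_center (a point): Centre of a loose blue polishing ball, 30 mm across, 20 g, five of each colour, in one layer on the tub's floor. Smooth; the stirrer pushes it aside easily and it soon stops rolling.
- blue4_center (a point): Centre of a loose blue polishing ball, 30 mm across, 20 g, five of each colour, in one layer on the tub's floor. Smooth; the stirrer pushes it aside easily and it soon stops rolling.
- blue5_center (a point): Centre of a loose blue polishing ball, 30 mm across, 20 g, five of each colour, in one layer on the tub's floor. Smooth; the stirrer pushes it aside easily and it soon stops rolling.
- white1_center (a point): Centre of a loose white polishing ball, 30 mm across, 20 g, five of each colour, in one layer on the tub's floor. Smooth; the stirrer pushes it aside easily and it soon stops rolling.
- white2_center (a point): Centre of a loose white polishing ball, 30 mm across, 20 g, five of each colour, in one layer on the tub's floor. Smooth; the stirrer pushes it aside easily and it soon stops rolling.
- white3_center (a point): Centre of a loose white polishing ball, 30 mm across, 20 g, five of each colour, in one layer on the tub's floor. Smooth; the stirrer pushes it aside easily and it soon stops rolling.
- white4_center (a point): Centre of a loose white polishing ball, 30 mm across, 20 g, five of each colour, in one layer on the tub's floor. Smooth; the stirrer pushes it aside easily and it soon stops rolling.
- white5_center (a point): Centre of a loose white polishing ball, 30 mm across, 20 g, five of each colour, in one layer on the tub's floor. Smooth; the stirrer pushes it aside easily and it soon stops rolling.
Mind the look-alikes: they are no part of the job. Leave any orange look-alike of the stand alone.

How it is judged:
On the way, in this order (a step that is already met when the one before it is completed fails the run):
1. the stirrer is lifted clear of its wooden block (z of stirrer_tip in the frame of hole_bottom above 0.055 m), for 0.1 s.
2. stirring low among the balls, the stirrer's lower end passes well inside the half where the blue balls began (x of stirrer_tip in the frame of tub_floor above 0.02 m and y of stirrer_tip in the frame of tub_floor between -0.02 and 0.02 m and z of stirrer_tip in the frame of tub_floor below 0.02 m and horizontal distance between stirrer_tip and tub_floor below 0.079 m), for 0.02 s.
3. stirring low among the balls, the stirrer's lower end passes across in the opposite half (x of stirrer_tip in the frame of tub_floor below -0.02 m and y of stirrer_tip in the frame of tub_floor between -0.02 and 0.02 m and z of stirrer_tip in the frame of tub_floor below 0.02 m and horizontal distance between stirrer_tip and tub_floor below 0.079 m), for 0.02 s.
4. stirring low among the balls, the stirrer's lower end passes round near one end of the red line (y of stirrer_tip in the frame of tub_floor above 0.02 m and x of stirrer_tip in the frame of tub_floor between -0.02 and 0.02 m and z of stirrer_tip in the frame of tub_floor below 0.02 m and horizontal distance between stirrer_tip and tub_floor below 0.079 m), for 0.02 s.
5. stirring low among the balls, the stirrer's lower end passes round near the other end of the red line (y of stirrer_tip in the frame of tub_floor below -0.02 m and x of stirrer_tip in the frame of tub_floor between -0.02 and 0.02 m and z of stirrer_tip in the frame of tub_floor below 0.02 m and horizontal distance between stirrer_tip and tub_floor below 0.079 m), for 0.02 s.
At the end, for the whole second after the job is handed in: On each side of the red line (by their centres) lie at least two blue and two white balls; all ten are in the tub, below the rim, centres within 79 mm of its axis; the stirrer stands released in its hole, lower end within 8 mm of the bottom and 12 mm of the axis, leaning under 0.4 rad ((x of each of blue1_center, blue2_center in the frame of tub_floor above 0 m or x of each of blue1_center, blue3_center in the frame of tub_floor above 0 m or x of each of blue1_center, blue4_center in the frame of tub_floor above 0 m or x of each of blue1_center, blue5_center in the frame of tub_floor above 0 m or x of each of blue2_center, blue3_center in the frame of tub_floor above 0 m or x of each of blue2_center, blue4_center in the frame of tub_floor above 0 m or x of each of blue2_center, blue5_center in the frame of tub_floor above 0 m or x of each of blue3_center, blue4_center in the frame of tub_floor above 0 m or x of each of blue3_center, blue5_center in the frame of tub_floor above 0 m or x of each of blue4_center, blue5_center in the frame of tub_floor above 0 m) and (x of each of blue1_center, blue2_center in the frame of tub_floor below 0 m or x of each of blue1_center, blue3_center in the frame of tub_floor below 0 m or x of each of blue1_center, blue4_center in the frame of tub_floor below 0 m or x of each of blue1_center, blue5_center in the frame of tub_floor below 0 m or x of each of blue2_center, blue3_center in the frame of tub_floor below 0 m or x of each of blue2_center, blue4_center in the frame of tub_floor below 0 m or x of each of blue2_center, blue5_center in the frame of tub_floor below 0 m or x of each of blue3_center, blue4_center in the frame of tub_floor below 0 m or x of each of blue3_center, blue5_center in the frame of tub_floor below 0 m or x of each of blue4_center, blue5_center in the frame of tub_floor below 0 m) and (x of each of white1_center, white2_center in the frame of tub_floor above 0 m or x of each of white1_center, white3_center in the frame of tub_floor above 0 m or x of each of white1_center, white4_center in the frame of tub_floor above 0 m or x of each of white1_center, white5_center in the frame of tub_floor above 0 m or x of each of white2_center, white3_center in the frame of tub_floor above 0 m or x of each of white2_center, white4_center in the frame of tub_floor above 0 m or x of each of white2_center, white5_center in the frame of tub_floor above 0 m or x of each of white3_center, white4_center in the frame of tub_floor above 0 m or x of each of white3_center, white5_center in the frame of tub_floor above 0 m or x of each of white4_center, white5_center in the frame of tub_floor above 0 m) and (x of each of white1_center, white2_center in the frame of tub_floor below 0 m or x of each of white1_center, white3_center in the frame of tub_floor below 0 m or x of each of white1_center, white4_center in the frame of tub_floor below 0 m or x of each of white1_center, white5_center in the frame of tub_floor below 0 m or x of each of white2_center, white3_center in the frame of tub_floor below 0 m or x of each of white2_center, white4_center in the frame of tub_floor below 0 m or x of each of white2_center, white5_center in the frame of tub_floor below 0 m or x of each of white3_center, white4_center in the frame of tub_floor below 0 m or x of each of white3_center, white5_center in the frame of tub_floor below 0 m or x of each of white4_center, white5_center in the frame of tub_floor below 0 m) and horizontal distance between each of blue1_center, blue2_center, blue3_center, blue4_center, blue5_center, white1_center, white2_center, white3_center, white4_center, white5_center and tub_floor below 0.079 m and height (world z) of each of blue1_center, blue2_center, blue3_center, blue4_center, blue5_center, white1_center, white2_center, white3_center, white4_center, white5_center below 0.045 m and horizontal distance between stirrer_tip and hole_bottom below 0.012 m and z of stirrer_tip in the frame of hole_bottom below 0.008 m and angle between stirrer_grip's own z axis and vertical below 0.4 rad and contact force between the fingers and stirrer below 0.1 N); the robot touches nothing.
It fails at once if a polishing ball leaves the tub (horizontal distance between any of blue1_center, blue2_center, blue3_center, blue4_center, blue5_center, white1_center, white2_center, white3_center, white4_center, white5_center and tub_floor above 0.09 m).
It fails at once if the gripper touches the polishing balls (stir with the stirrer) (contact force between any of the arm, the fingers and blue1 above 0.5 N or contact force between any of the arm, the fingers and blue2 above 0.5 N or contact force between any of the arm, the fingers and blue3 above 0.5 N or contact force between any of the arm, the fingers and blue4 above 0.5 N or contact force between any of the arm, the fingers and blue5 above 0.5 N or contact force between any of the arm, the fingers and white1 above 0.5 N or contact force between any of the arm, the fingers and white2 above 0.5 N or contact force between any of the arm, the fingers and white3 above 0.5 N or contact force between any of the arm, the fingers and white4 above 0.5 N or contact force between any of the arm, the fingers and white5 above 0.5 N).
It fails at once if the stirrer is driven hard (over 20 N) against the tub (contact force between stirrer and tub above 20 N).
It fails at once if the jar, tape measure or masking tape is shifted more than 20 mm (distance of any of jar, tape_measure, masking_tape from where it was at the start of the episode above 0.02 m).
It also fails if it takes over 72 s, if anything falls off the work surface, if the arm or the gripper's body presses on something with over 40 N, if the wrist force passes 120 N, or if a joint passes its speed limit or range.

ROBOT

A 6-joint arm with a two-finger parallel gripper is mounted at the origin on a cart in front of the work surface, level with it; the furniture and walls round the work are solid. World frame = base frame: x ahead of the robot, y to its left, z up, the work surface at z = 0. Lengths are in m, angles in rad, forces in N, time in s.
With the tool pointing down it reaches from about 0.375 to 0.975 m from the base axis. Payload 3.8 kg.
Tool frame: the origin (TCP) lies at the very end of the fingers, on their centre line; the grasp point (between the pads) lies 19 mm behind it; z points along the fingers, y is the line along which they close (so a half turn about z gives the same grasp; the last joint's range is limited). The gripper opens to 88 mm and grips with 3 to 60 N. Pads are 18 mm wide; open, the fingers measure 123 mm over their backs; the gripper's body (75 mm by 187 mm) begins 45 mm behind the grasp point.
Start: joints at [1.086, 0.264, 1.604, -0, 1.274, -0.037], TCP at [0.292, 0.608, 0.239] pointing down, gripper open.
Joint ranges: [-2.63, 2.63], [-0.94, 2.18], [0.31, 2.57], [-1.31, 4.45], [0, 2.66], [-2.55, 2.55]. Speed limits (rad/s): [2.57, 2.57, 3.14, 3.14, 3.14, 3.14].

INTERFACE

Orientations are given as a rotation vector (axis times angle).
In Python, from plant import robot gives the robot as it stands. Calls block until the motion is done:
- robot.movep(position, orientation): joint-space move of the TCP to a pose.
- robot.move_straight(position, ori=None, max_speed=0.15, f_stop=None): straight line of the TCP; ori=None keeps the orientation; max_speed is the mean speed in m/s. With f_stop (N) it stops when the force on the tool has changed by that much, and returns True; else False.
- robot.move_joints(angles): joint-space move.
- robot.move_gripper(opening, force=None): finger opening in m; force is the grip in N (None keeps the last); returns when the fingers have stopped.
- robot.hold(seconds).
- robot.ik(position, orientation): joint angles nearest the present ones, or None.
- robot.sense(): the state.
- robot.camera(name): name is "scene" or "top" or "wrist"; returns (picture, depth): 480x640x3 uint8, red, green, blue; 480x640 float32, m along the optical axis (not along the pixel's ray), 0 where there is no reading.
- robot.get_calibration(name): a dict with "K" (3x3 intrinsics, pixels), "T" (4x4, takes a point from camera to world coordinates); the wrist camera has in their place "T_tool_cam" (4x4, takes a point from camera to tool coordinates, whose origin is the TCP and whose axes are the flange's). Camera axes: x right, y up, looking along -z (the intrinsics and any distortion apply to the point x, -y, -z); pixel columns grow to the right and rows downward; lengths in m; the calibration is good to about 2 mm. A picture is of the moment at which its call begins: read the wrist's pose just before it. get_calibration takes no time and is no camera call.
A pose or a line that the arm cannot do raises robot.PlanningError and nothing moves.
- robot.hand_in(): hands the job in; it is judged then, once.
Trained networks look in the newest picture that a camera, given by its name, has taken for a name from the list of things; names that differ only in an ending like _2 or _b are one class to them, and where a whole thing is asked for, a point or a joint stands for the part that bears it (a point fixed in the world has none). Each returns a list of dicts, best first, with "p" (0 to 1); they miss things now and then, are a little off and sometimes report something else, mostly with a low value. They report only what shows in the picture. A call takes as long as a camera call. They do not tell look-alikes from the thing itself.
- robot.silhouettes(camera, label): "pixels" (480x640 bool, what is visible of it) and "location" ([column, row] in pixels, amid what is visible of it).
- robot.spot_point(camera, label): "location" ([column, row] in pixels: a listed point, or the origin of a listed thing).
The state is a dict: "time": time; "q": joint angles; "joint_velocities": joint speeds; "tau": joint torques, N m; "eef_pos": TCP position; "tool_rot": TCP orientation; "force": force on the tool from outside, world axes, zero at the start; "ft_torque": the same for the moment, N m; "gripper_width": finger opening in m; "finger_force": force on a finger pad.
Only numpy, scipy, OpenCV 4.12 (cv2) and the standard library are available. Lean on these libraries where they do the work, as an engineer would, in place of code of your own. Each camera call takes 0.05 s, during which the arm holds its last target. There are 200 camera calls.

## Working session

There is one attempt and no reset: what is moved stays moved. The work goes in short steps, each a Python script; the robot and the scene stay as the last script left them, time stands still between calls to the robot, and variables do not carry over. Pictures are saved under pics/ and viewed, at most 10 in all, crops included, and the job is handed in when it is done.

```bash
ls; mkdir -p pics; cat > h.py <<'E'
import numpy as np, cv2
from plant import robot
def pix2world(cam,u,v,z=None,d=None):
    c=robot.get_calibration(cam);K=np.array(c["K"]);T=np.array(c["T"])
    r=np.array([(u-K[0,2])/K[0,0],-(v-K[1,2])/K[1,1],-1.0])
    o=T[:3,3];w=T[:3,:3]@r
    s=d if d is not None else (z-o[2])/w[2]
    return o+s*w
def save(n,im): cv2.imwrite(f"pics/{n}.png",im[:,:,::-1])
E
python3 - <<'E'
from h import *
print(robot.get_calibration("top"))
for c in ["top","scene"]:
    im,d=robot.camera(c); save(c,im)
    np.save(f"d_{c}.npy",d)
    for l in ["stand","tub","stirrer_grip","tub_floor","hole_bottom","stirrer_tip","jar","tape_measure","masking_tape"]:
        for r in robot.spot_point(c,l):
            u,v=r["location"];print(c,l,round(r["p"],2),np.round(r["location"]),np.round(pix2world(c,u,v,z={"stirrer_grip":.105,"hole_bottom":.015,"stirrer_tip":.015,"tub_floor":.007}.get(l,0)),3))
print(robot.sense()["time"],robot.sense()["tool_rot"])
E
```

```text
pics
{'K': array([[441.59606493,   0.        , 317.06489014],
       [  0.        , 441.59606493, 237.63293516],
       [  0.        ,   0.        ,   1.        ]]), 'T': array([[-0.01061381,  0.9956637 , -0.09241829,  0.49517897],
       [-0.99993325, -0.01014632,  0.00552676, -0.0138898 ],
       [ 0.00456509,  0.09247078,  0.99570493,  0.99636472],
       [ 0.        ,  0.        ,  0.        ,  1.        ]])}
top stand 0.83 [424. 322.] [ 0.397 -0.255  0.   ]
top stand 0.75 [375. 263.] [ 0.529 -0.15   0.   ]
top tub 0.66 [260. 275.] [0.505 0.109 0.   ]
top stirrer_grip 0.49 [385. 261.] [ 0.53  -0.155  0.105]
top stirrer_grip 0.29 [278. 275.] [0.503 0.06  0.105]
top tub_floor 0.66 [255. 271.] [0.514 0.119 0.007]
top hole_bottom 0.75 [425. 320.] [ 0.402 -0.254  0.015]
top hole_bottom 0.56 [376. 262.] [ 0.531 -0.149  0.015]
top stirrer_tip 0.63 [256. 273.] [0.509 0.116 0.015]
top stirrer_tip 0.55 [376. 262.] [ 0.529 -0.149  0.015]
top jar 0.71 [455. 261.] [ 0.532 -0.331  0.   ]
top jar 0.5 [384. 263.] [ 0.529 -0.17   0.   ]
top jar 0.41 [272. 255.] [0.549 0.083 0.   ]
top tape_measur
[... 308 characters left out ...]
 tub 0.65 [262. 281.] [0.492 0.106 0.   ]
scene stirrer_grip 0.53 [374. 259.] [ 0.527 -0.158  0.105]
scene tub_floor 0.72 [263. 272.] [0.515 0.119 0.007]
scene tub_floor 0.5 [282. 279.] [0.509 0.061 0.007]
scene hole_bottom 0.72 [282. 262.] [0.565 0.097 0.015]
scene hole_bottom 0.69 [281. 275.] [0.514 0.066 0.015]
scene hole_bottom 0.56 [265. 265.] [0.537 0.126 0.015]
scene hole_bottom 0.39 [370. 257.] [ 0.685 -0.085  0.015]
scene jar 0.76 [455. 323.] [ 0.53 -0.33  0.  ]
scene tape_measure 0.73 [324. 244.] [0.722 0.064 0.   ]
scene tape_measure 0.22 [372. 254.] [ 0.728 -0.073  0.   ]
scene masking_tape 0.81 [239. 232.] [0.684 0.323 0.   ]
1.0 [ 6.97499072e-01  3.06317221e+00 -2.97163566e-05]
```

View pics/top.png

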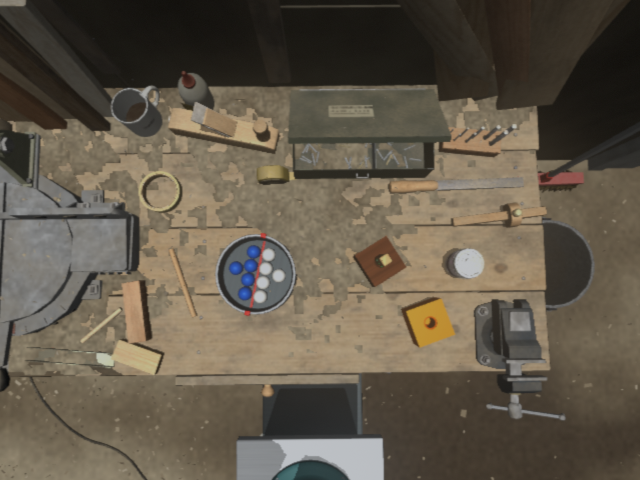

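```bash
python3 -c "
import cv2
a=cv2.imread('pics/scene.png');cv2.imwrite('pics/scrop.png',cv2.resize(a[200:400,200:480],None,fx=2.8,fy=2.8))"
```

```text
(no output)
```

View pics/scrop.png

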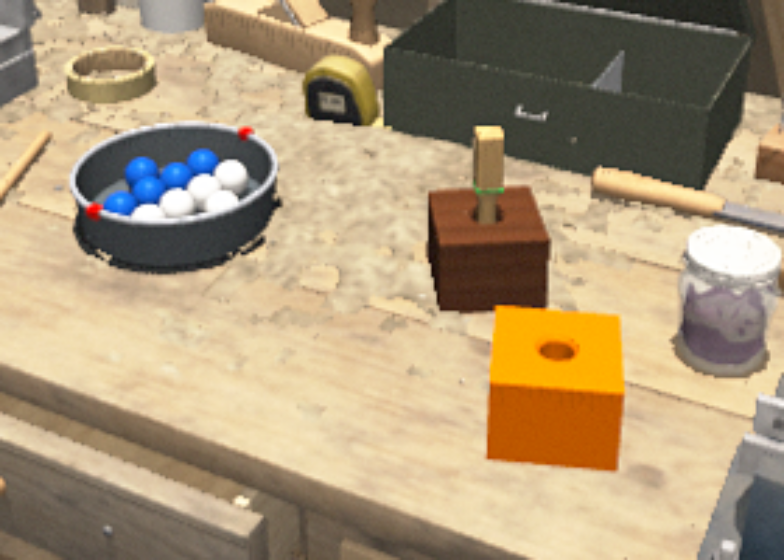

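The dark block at top (380,262) holds the handle at (385,261), with its green band visible in the scene view. The orange block at (429,322) is the decoy. The pencil at (182,282) and the tool handles are not it either. Next I'll look from close by over the tub and the stand.

```bash
cat >> h.py <<'E'
from scipy.spatial.transform import Rotation as Ro
def down(yaw):  # rotvec, tool down, closing direction along yaw (rad), nearest branch to q6~0
    t=(yaw+np.pi/2)/2
    return np.pi*np.array([np.cos(t),np.sin(t),0])
def wrist():
    s=robot.sense();T=np.eye(4);T[:3,:3]=Ro.from_rotvec(s["tool_rot"]).as_matrix();T[:3,3]=s["eef_pos"]
    im,d=robot.camera("wrist");c=robot.get_calibration("wrist")
    return im,d,np.array(c["K"]),T@np.array(c["T_tool_cam"])
def cloud(d,K,T):
    v,u=np.mgrid[:480,:640]
    P=np.stack([(u-K[0,2])/K[0,0]*d,-(v-K[1,2])/K[1,1]*d,-d],-1)
    return P@T[:3,:3].T+T[:3,3]
E
python3 - <<'E'
from h import *
print(robot.get_calibration("wrist"))
for n,p in [("tub",(.45,.115,.30)),("stand",(.46,-.15,.27))]:
    robot.movep(p,down(np.arctan2(p[1],p[0])))
    im,d,K,T=wrist(); save("w_"+n,im); np.savez("w_"+n,im=im,d=d,K=K,T=T)
    for l in ["tub_floor","tub","stand","stirrer_grip"]:
        for r in robot.spot_point("wrist",l): print(n,l,round(r["p"],2),np.round(r["location"]))
    print(robot.sense()["time"],robot.sense()["q"][5])
w=[np.load(f"w_{n}.npz")["im"] for n in("tub","stand")]
cv2.imwrite("pics/w2.png",cv2.resize(np.hstack(w),(800,300))[:,:,::-1])
E
```

```text
{'K': array([[389.81757823,   0.        , 326.80022195],
       [  0.        , 389.81757823, 239.56774967],
       [  0.        ,   0.        ,   1.        ]]), 'T_tool_cam': array([[ 2.80681064e-04,  9.66818157e-01,  2.55465402e-01,
         6.64404060e-02],
       [ 9.99999948e-01, -2.30069996e-04, -2.27996430e-04,
         3.07464467e-04],
       [-1.61656164e-04,  2.55465453e-01, -9.66818171e-01,
        -1.46228293e-01],
       [ 0.00000000e+00,  0.00000000e+00,  0.00000000e+00,
         1.00000000e+00]])}
tub tub_floor 0.68 [374. 212.]
tub tub 0.81 [374. 211.]
tub stand 0.77 [337. 407.]
3.1417 -0.053638601307344456
stand stand 0.78 [308. 302.]
stand stand 0.58 [395. 187.]
stand stand 0.34 [430. 330.]
stand stirrer_grip 0.87 [415. 202.]
4.4333 -0.05147599848806859
```

View pics/w2.png

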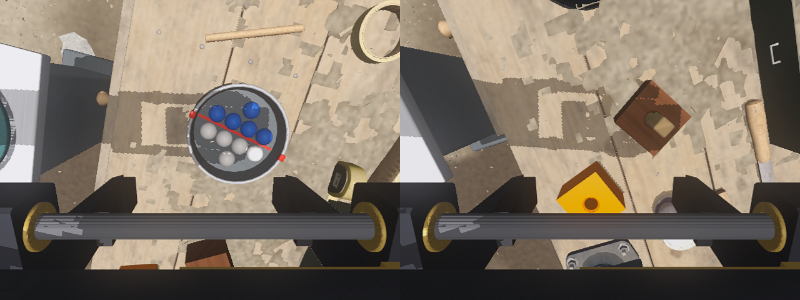

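```bash
python3 - <<'E'
from h import *
D=lambda n:np.load(f"w_{n}.npz")
f=D("tub");P=cloud(f["d"],f["K"],f["T"]);im=f["im"].astype(int)
ok=(np.linalg.norm(P[...,:2]-[.51,.115],axis=-1)<.12)&(f["d"]>0)
red=(im[...,0]>150)&(im[...,1]<70)&(im[...,2]<70)&ok
rim=ok&(P[...,2]>.040)&(P[...,2]<.055)
q=P[rim][:,:2]
A=np.c_[2*q,np.ones(len(q))];s=np.linalg.lstsq(A,(q**2).sum(1),rcond=None)[0];c=s[:2]
print("rim c",c,"r",np.sqrt(s[2]+c@c),len(q),"zmed",np.median(P[rim][:,2]))
tab=P[red&(P[...,2]>.03)]; 
a=tab[np.linalg.norm(tab[:,:2]-c,axis=1)>.06]
k=a[:,1]>c[1]; e1,e2=a[k].mean(0),a[~k].mean(0); print("tabs",e1,e2,(e1+e2)/2)
ydir=(e1-e2)[:2];ydir/=np.linalg.norm(ydir)
blue=ok&(im[...,2]>120)&(im[...,0]<80)
xd=np.array([ydir[1],-ydir[0]])
if (P[blue][:,:2].mean(0)-c)@xd<0: xd,ydir=-xd,-ydir
print("x dir",xd,np.degrees(np.arctan2(xd[1],xd[0])),"y dir",ydir)
fz=P[red&(P[...,2]<.02)];print("floor line z",np.median(fz[:,2]) if len(fz) else None)
f=D("stand");P=cloud(f["d"],f["K"],f["T"])
ok=(np.linalg.norm(P[...,:2]-[.53,-.15],axis=-1)<.08)&(f["d"]>0)
for n,lo,hi in[("top",.054,.066),("handle",.122,.138)]:
    m=ok&(P[...,2]>lo)&(P[...,2]<hi);
    r=cv2.minAreaRect((P[m][:,:2]*1000).astype(np.float32));print(n,m.sum(),r,np.median(P[m][:,2]))
E
```

```text
rim c [0.507068   0.11418236] r 0.08258201461418929 3298 zmed 0.0467344393031727
tabs [0.42532789 0.13023673 0.04888682] [0.59036367 0.09715684 0.0483506 ] [0.50784578 0.11369678 0.04861871]
x dir [0.19653163 0.98049749] 78.66578919431149 y dir [-0.98049749  0.19653163]
floor line z 0.007819194704460686
top 6580 ((531.992919921875, -154.16046142578125), (80.12181091308594, 80.59960174560547), 31.664216995239258) 0.060133318461707275
handle 727 ((532.045654296875, -154.05816650390625), (19.930049896240234, 20.716716766357422), 32.111785888671875) 0.1297310960386044
```

```bash
cat >> h.py <<'E'
C=np.array([.5073,.1141]);a=np.radians(78.67);R2=np.array([[np.cos(a),-np.sin(a)],[np.sin(a),np.cos(a)]])
S=np.array([.5320,-.1541]);YAW=np.radians(32)
def balls(im,d,K,T):
    """ball centres in tub frame (mm), and colour, from the caps above 31 mm"""
    P=cloud(d,K,T);L=(P[...,:2]-C)@R2
    m=(P[...,2]>.0325)&(P[...,2]<.042)&(np.linalg.norm(L,axis=-1)<.073)&(d>0)
    n,lab,st,_=cv2.connectedComponentsWithStats(m.astype(np.uint8))
    out=[]
    for i in range(1,n):
        if st[i,4]<40: continue
        k=lab==i;c=im[k].astype(float).mean(0)
        out.append((*np.round(np.mean([L[k].max(0),L[k].min(0)],axis=0)*1000).astype(int),"B" if c[2]>1.5*c[0] else "W",st[i,4]))
    return out
def count(b):
    return {s:(sum(x[2]==s and x[0]>0 for x in b),sum(x[2]==s and x[0]<0 for x in b)) for s in "BW"}
def xy(x,y): return C+R2@np.array([x,y])
E
python3 - <<'E'
from h import *
f=np.load("w_tub.npz");b=balls(f["im"],f["d"],f["K"],f["T"]);print(b,count(b))
B=np.array([x[:2] for x in b])
g=[(np.min(np.linalg.norm(B-[x,y],axis=1)),x,y) for x in range(-60,61,3) for y in range(-60,61,3) if np.hypot(x,y)<56]
print(sorted(g)[-12:])
robot.move_gripper(.05)
o=down(YAW)
robot.movep([*S,.19],o); print(robot.sense()["q"])
print(robot.move_straight([*S,.086],o,.12,f_stop=8), robot.sense()["eef_pos"])
robot.move_gripper(0.0,50); s=robot.sense();print(s["gripper_width"],s["finger_force"],s["force"],s["time"])
if .017<s["gripper_width"]<.023:
    robot.move_straight([*S,.20],o,.12); s=robot.sense();print(s["gripper_width"],s["force"],s["time"])
im,d=robot.camera("scene");save("lift",im[150:390,180:500])
E
```

```text
[(np.int64(48), np.int64(-4), 'B', np.int32(320)), (np.int64(17), np.int64(46), 'B', np.int32(315)), (np.int64(17), np.int64(15), 'B', np.int32(315)), (np.int64(17), np.int64(-15), 'B', np.int32(306)), (np.int64(-17), np.int64(46), 'W', np.int32(309)), (np.int64(17), np.int64(-47), 'B', np.int32(295)), (np.int64(-17), np.int64(16), 'W', np.int32(289)), (np.int64(-17), np.int64(-15), 'W', np.int32(278)), (np.int64(-17), np.int64(-46), 'W', np.int32(281)), (np.int64(-48), np.int64(-6), 'W', np.int32(271))] {'B': (np.int64(5), np.int64(0)), 'W': (np.int64(0), np.int64(5))}
[(np.float64(29.120439557122072), -45, 24), (np.float64(29.154759474226502), 42, 30), (np.float64(29.154759474226502), 45, -33), (np.float64(30.0), -48, 24), (np.float64(30.083217912982647), -45, 27), (np.float64(30.463092423455635), 45, 27), (np.float64(30.870698080866262), -45, 33), (np.float64(30.870698080866262), 45, 33), (np.float64(31.0), 48, 27), (np.float64(31.304951684997057), -45, 30), (np.float64(31.76476034853718), 45, 30), (np.float64(32.89376840679705), -48, 27)]
[-3.26954132e-01  7.21277054e-02  1.91848391e+00 -6.32228891e-05
  1.15121455e+00 -8.83868603e-01]
False [ 0.53273201 -0.15437269  0.0868661 ]
0.019609617798525842 50.00020271167159 [-0.05896793 -0.04183806  2.11858241] 7.5333
0.01973801494119916 [-0.51890882  0.59071244 -0.70556891] 8.6333
```

View pics/lift.png

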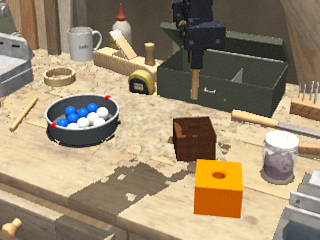

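Lifted: the stirrer hangs under the gripper at (194,85) and the block is empty. I'll enter the free gap at tub (45,31) mm and stir.

```bash
cat >> h.py <<'E'
ZS=.087
def stir(turns,r,ang0,sgn=-1,n=12,v=.12):
    o=down(YAW);ang=ang0;fm=0;stops=[]
    for i in range(int(round(turns*n))):
        ang+=sgn*2*np.pi/n;p=[*xy(r*np.cos(ang),r*np.sin(ang)),ZS]
        if robot.move_straight(p,o,v,f_stop=10):
            stops.append(round(float(np.degrees(ang)))%360)
        s=robot.sense();fm=max(fm,np.linalg.norm(s["force"][:2]))
    print("t",s["time"],"fmax",fm,"stops",stops,"ang",np.degrees(ang)%360,s["gripper_width"])
    return ang
E
python3 - <<'E'
from h import *
o=down(YAW);e=xy(.045,.031)
robot.movep([*e,.20],o);print(robot.sense()["q"],robot.sense()["time"])
print(robot.move_straight([*e,ZS],o,.12,f_stop=6),robot.sense()["eef_pos"],robot.sense()["force"],robot.sense()["time"])
ang=stir(1.25,.042,np.radians(34.6))
im,d=robot.camera("top");c=robot.get_calibration("top")
save("st1",cv2.resize(im[215:335,190:350],None,fx=4,fy=4))
b=balls(im,d,np.array(c["K"]),np.array(c["T"]));print(b,count(b),len(b))
im,d=robot.camera("scene");save("st1s",cv2.resize(im[200:320,200:360],None,fx=4,fy=4))
E
```

```text
[ 2.76566002e-01 -1.54323224e-02  1.98969963e+00 -5.60405515e-04
  1.16742562e+00 -2.81324202e-01] 9.9083
False [0.48653412 0.16444408 0.08779176] [ 0.62213763  0.81198599 -0.63630621] 11.0
t 16.05 fmax 5.157268779555478 stops [] ang 304.5999999999999 0.019477462291074634
[(np.int64(-26), np.int64(-56), 'B', np.int32(54)), (np.int64(-29), np.int64(-16), 'W', np.int32(62)), (np.int64(-57), np.int64(-23), 'W', np.int32(61)), (np.int64(-59), np.int64(21), 'W', np.int32(52))] {'B': (np.int64(0), np.int64(1)), 'W': (np.int64(0), np.int64(3))} 4
```

View pics/st1s.png

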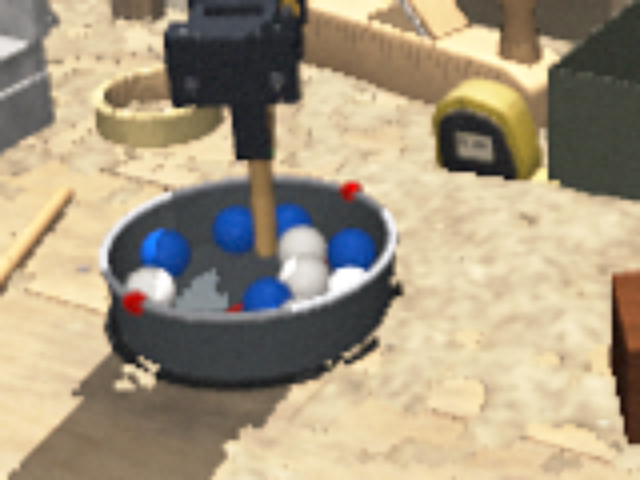

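```bash
cat >> h.py <<'E'
def look(name):
    o=down(YAW);p=robot.sense()["eef_pos"];robot.move_straight([p[0],p[1],.19],o,.15)
    t=YAW-np.arctan2(.115,.45);v=np.array([-.057,.001]);v=np.array([np.cos(t)*v[0]-np.sin(t)*v[1],np.sin(t)*v[0]+np.cos(t)*v[1]])
    robot.movep([*(C+v),.28],o)
    w=wrist();save(name,w[0]);b=balls(*w);print([tuple(map(str,x)) for x in b],count(b),len(b),"t",robot.sense()["time"])
    return b
E
python3 - <<'E'
from h import *
stir(2.75,.042,np.radians(304.6),v=.14)
look("lk1")
E
```

```text
t 26.325 fmax 5.589422332220663 stops [] ang 34.600000000000136 0.019302107894862464
[('41', '46', 'W', '371'), ('60', '16', 'B', '365'), ('60', '-14', 'W', '348'), ('-14', '61', 'W', '346'), ('31', '1', 'W', '343'), ('46', '-43', 'B', '330'), ('-43', '46', 'W', '332'), ('19', '-58', 'B', '305'), ('-58', '20', 'B', '64'), ('-60', '-20', 'B', '282')] {'B': (np.int64(3), np.int64(2)), 'W': (np.int64(3), np.int64(2))} 10 t 27.7333
```

View pics/lk1.png

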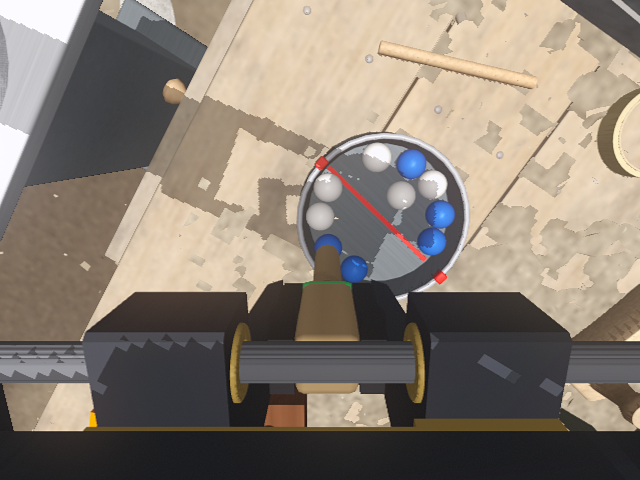

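The picture shows all ten balls in the tub. The line runs (321,162)–(440,278), with 3 blue and 3 white to its right and 2 blue and 2 white to its left, all at least 14 mm clear of it. Before putting the stirrer back I'll check how it sits in the grip.

```bash
python3 - <<'E'
from h import *
o=down(YAW);robot.movep([*S,.21],o)
im,d,K,T=wrist();s=robot.sense()
M=Ro.from_rotvec(s["tool_rot"]).as_matrix();Q=(cloud(d,K,T)-s["eef_pos"])@M
k=(abs(Q[...,0])<.03)&(abs(Q[...,1])<.03)&(Q[...,2]>.012)&(Q[...,2]<.085)&(d>0)
q=Q[k]
for z in np.arange(.01,.085,.01):
    w=q[(q[:,2]>=z)&(q[:,2]<z+.01)]
    if len(w)>5: print(round(z+.005,3),len(w),"x front",np.percentile(w[:,0],97).round(4),"y",w[:,1].min().round(4),w[:,1].max().round(4),"mid",((w[:,1].min()+w[:,1].max())/2).round(4))
print("zmax",np.percentile(q[:,2],99.5),s["eef_pos"],s["time"])
E
```

```text
0.015 108 x front 0.007 y -0.0059 0.0049 mid -0.0005
0.025 193 x front 0.0068 y -0.0071 0.0062 mid -0.0005
0.035 167 x front 0.0068 y -0.0077 0.0059 mid -0.0009
0.045 155 x front 0.0068 y -0.0077 0.0062 mid -0.0008
0.055 129 x front 0.0068 y -0.0076 0.0061 mid -0.0008
0.065 113 x front 0.0069 y -0.0074 0.0062 mid -0.0006
zmax 0.0699577467669605 [ 0.53216842 -0.15274213  0.2100477 ] 28.8417
```

The stirrer is straight and its tip is 70 mm beyond the TCP, so I'll insert it.

```bash
python3 - <<'E'
from h import *
o=down(YAW);robot.hold(.3);print(robot.sense()["eef_pos"])
robot.move_straight([*S,.16],o,.1)
print(robot.move_straight([*S,.084],o,.04,f_stop=6)); s=robot.sense();print(s["eef_pos"],s["force"],s["time"])
if s["eef_pos"][2]<.091:
    robot.move_gripper(.05);robot.move_straight([*S,.2],o,.1);robot.movep([.44,-.12,.27],o)
    im,d,K,T=wrist();P=cloud(d,K,T)
    m=(np.linalg.norm(P[...,:2]-S,axis=-1)<.03)&(P[...,2]>.11)&(P[...,2]<.2)&(d>0)
    print(m.sum(),np.percentile(P[m][:,2],[50,98]),cv2.minAreaRect((P[m&(P[...,2]>.122)][:,:2]*1000).astype(np.float32)))
    im,d=robot.camera("scene");save("end",cv2.resize(im[200:360,200:440],None,fx=3,fy=3));print(robot.sense()["time"])
E
```

```text
[ 0.5322663  -0.15327845  0.21056686]
True
[ 0.53198845 -0.1541279   0.08631261] [-0.09258207  0.50592927  5.2140583 ] 31.4833
77 [0.11785599 0.12839409] ((523.21044921875, -159.27894592285156), (1.2960782051086426, 17.401594161987305), 33.846885681152344)
34.0417
```

View pics/end.png

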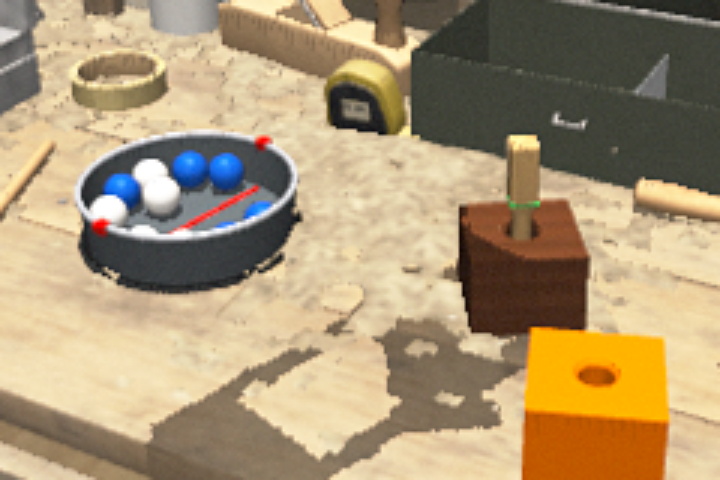

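The stirrer stands released in the dark block at (523,190), and the balls lie mixed in the tub at (185,205).

```bash
python3 -c "
from h import *
print(robot.hand_in())"
```

```text
the job is handed in; nothing more can be done
None
```

The job is handed in at about 34 s: four full turns stirred, 3 blue and 3 white on one side of the red line and 2 blue and 2 white on the other, all ten balls in the tub, and the stirrer back down in its block and released; the judge's result was not shown.

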